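Sort repair modules into the stowage racks

ROBOT

A 6-joint arm with a two-finger parallel gripper is mounted at the origin on the work surface. World frame = base frame: x ahead of the robot, y to its left, z up, the work surface at z = 0. Lengths are in mm, angles in degrees, forces in N, time in s.
With the tool pointing down it reaches from about 350 to 850 mm from the base axis. Payload 8.1 kg.
Tool frame: the origin (TCP) lies at the very end of the fingers, on their centre line; the grasp point (between the pads) lies 19 mm behind it (tcp_to_grasp is the distance from the TCP to the grasp point, in mm); z points along the fingers, x is the direction in which the jaws open and shut, and the axes are right-handed (so a half turn about z gives the same grasp; the last joint's range is limited). The gripper opens to 85 mm and grips with 20 to 120 N. Pads are 22 mm wide; open, the fingers measure 114 mm over their backs; the gripper's body (76 mm by 85 mm) begins 54 mm behind the grasp point. The pads swing forward as they close: fully open they stand 13 mm farther back than shut.
Start: joints at [70.565, 7.471, 85.268, -0, 87.261, -4.893], TCP at [150.628, 580.79, 231.292] pointing down, gripper open.
Joint ranges: [-169.43, 169.43], [-51.17, 129.36], [1.28, 143.12], [-76.62, 256.62], [0, 156.53], [-152.29, 152.29]. Speed limits (degrees/s): [136.94, 136.94, 159.86, 180, 180, 180].

INTERFACE

Orientations are given as [roll, pitch, yaw] about the fixed x, y, z axes, in that order (R = Rz(yaw) Ry(pitch) Rx(roll)).
In Python, from bench import * gives the robot as it stands. The module is installed in compiled form; this text tells all that it offers.
- The arm moves only by the tool apply_moves, never from a script. Its argument "targets" is text: rows parted by semicolons, each of 7 numbers parted by spaces: the turn, a rotation vector about the tool's x, y, z in rad, then the shift along the tool's x, y, z in cm, then the finger opening in cm, from 0 to 8.54. A call has exactly 5 rows; each row is the pose to reach, as a shift and turn from the pose commanded when the call began, along the tool's axes at that moment; what a row does not reach only later rows make up. A row lasts 1/10 s, in which the tool goes at most 50 mm and 8.59 degrees, less where a joint would pass 70% of its speed; a pose out of reach is approached as far as the arm can. A call with a gripper value outside its range is refused whole. The fingers move at their own pace and stop on an object; "force" is the grip in N (left out, the last holds). Time passes only in rows, so rows that repeat a pose let the fingers close, or fill a call up. It gives the time, the measured TCP pose, the force and the opening at its end, in the units of the state.
- sense(): the state, without advancing time (a new reading comes with each control period).
- snapshot(name): name is "scene" or "top"; returns the picture (384x512x3 uint8, red, green, blue); there is no depth.
- camera_model(name): a dict with "fx", "fy", "cx", "cy" (pixels), "position" and "attitude" of the camera in the world. Camera axes: x right, y up, looking along -z (the intrinsics and any distortion apply to the point x, -y, -z); pixel columns grow to the right and rows downward; lengths in mm; the calibration is good to about 2 mm. A picture is of the moment at which its call begins. camera_model takes no time and is no camera call.
- hand_in(): hands the job in, once; it reports no verdict.
Trained networks look in the newest picture that a camera, given by its name, has taken for a name from the list of things; names that differ only in an ending like _2 or _b are one class to them, and where a whole thing is asked for, a point or a joint stands for the part that bears it (a point fixed in the world has none). Each returns a list of dicts, best first, with "confidence" (0 to 1); they miss things now and then, are a little off and sometimes report something else, mostly with a low value. They report only what shows in the picture. A call takes as long as a camera call.
- recognise(camera, query): "at" ([row, column] in pixels, amid what is visible of it).
- place_of(camera, query): "at" ([row, column] in pixels: a listed point, or the origin of a listed thing).
The state is a dict: "time": time; "joint_pos": joint angles; "qd": joint speeds; "joint_efforts": joint torques, N m; "tool_pos": TCP position; "tcp_rot": TCP orientation; "ft_force": force on the tool from outside, world axes, zero at the start; "wrist_torque": the same for the moment, N m; "finger_gap": finger opening in mm.
Only numpy, scipy, OpenCV 4.12 (cv2) and the standard library are available. Lean on these libraries where they do the work, as an engineer would, in place of code of your own. Each camera call takes 0.05 s, during which the arm holds its last target. There are 200 camera calls.

TASK

Clear the repair mat: put both green circuit-board modules into the rack marked with the white card with a green board on it and the metal power supply into the rack marked with the yellow card. Slide each one along the bench, without lifting it, under the clear roof until you feel it bear flush and square against the orange back stop, leaving no gap, but gently enough that the stops keep their setting. Leave the two tins and the screwdriver where they are.

Things in the scene. Friction and masses are not known exactly. Their poses are not given: they have to be found in the camera images.
- board_a: green circuit board on a black carrier, 78 mm wide (own x) by 100 mm long (own y); too wide to grip. Origin at the centre of the underside, z up; it starts flat on the bench, long axis within about 0.25 rad of world y (either way round is fine). Carrier 24 mm high with upright sides, parts on top up to 40 mm. About 0.3 kg.
- board_b: second module, the same as board_a.
- supply: metal-cased power supply with a round fan grille on top, 78 mm wide (own x) by 100 mm long (own y); too wide to grip. Origin at the centre of the underside, z up; it starts flat on the bench, long axis within about 0.25 rad of world y (either way round is fine). 40 mm high (44 mm with terminals), about 0.4 kg.
- rack_left: left (+y) rack, fixed, no floor: things slide in on the bench. Clear roof 390 mm wide (own y), 190 mm deep (own x), underside 70 mm, top 75 mm above the bench, on four 12 mm corner posts (366 mm free between them). Origin at bench level, middle of the mouth below the roof's front edge; own x points into the rack (about world +y), z up. Two modules fit side by side along own y.
- rack_right: right (-y) rack, fixed, no floor: things slide in on the bench. Clear roof 390 mm wide (own y), 190 mm deep (own x), underside 70 mm, top 75 mm above the bench, on four 12 mm corner posts (366 mm free between them). Origin at bench level, middle of the mouth below the roof's front edge; own x points into the rack (about world -y), z up. Two modules fit side by side along own y.
- stop_left_face (a point): middle of the orange front face of the adjustable back stop of the left rack, 25 mm above the bench. Axes as the rack's: x points into the rack, away from the mouth. The stop is a bar 355 mm wide (own y) and 45 mm high, face 114 to 128 mm behind the mouth at the start; it sits on stiff slides and starts to yield when pushed with about 12 N.
- stop_right_face (a point): middle of the orange front face of the adjustable back stop of the right rack, 25 mm above the bench. Axes as the rack's: x points into the rack, away from the mouth. The stop is a bar 355 mm wide (own y) and 45 mm high, face 114 to 128 mm behind the mouth at the start; it sits on stiff slides and starts to yield when pushed with about 12 N.
- card_boards: white, with a green board picture, card, 76 x 100 x 3 mm, fixed flat on the roof of one of the racks: that rack is for the circuit-board modules. Origin at the centre of its underside. Which of the two racks it lies on varies.
- card_supplies: yellow, with a silver box picture, card, 76 x 100 x 3 mm, fixed flat on the roof of one of the racks: that rack is for the power supply. Origin at the centre of its underside. Which of the two racks it lies on varies.
- tin_blue: blue round tin, diameter 64 mm, 28 mm high; bystander. Origin at the centre of its underside.
- tin_grey: bright grey round tin, diameter 64 mm, 28 mm high; bystander. Origin at the centre of its underside.
- screwdriver: screwdriver, 170 mm long, lying on the bench; bystander. Origin under its middle, own x towards the tip.

How it is judged (in metres and radians):
At the end, for the whole second after the job is handed in: Both boards are in the rack under the white card and the power supply in the rack under the yellow card; each lies flat and still on the bench, its leading edge against the orange stop (gap at most 3 mm), square to it within 0.06 rad, within the stop's width (((world y of card_boards above 0 m and x of board_a in the frame of stop_left_face between -0.053 and -0.04 m and y of board_a in the frame of stop_left_face between -0.15 and 0.15 m and angle between the y axis of each of board_a, board_b and the x axis of stop_left_face, either way round below 0.06 rad and x of board_b in the frame of stop_left_face between -0.053 and -0.04 m and y of board_b in the frame of stop_left_face between -0.15 and 0.15 m and x of supply in the frame of stop_right_face between -0.053 and -0.04 m and y of supply in the frame of stop_right_face between -0.15 and 0.15 m and angle between the y axis of supply and the x axis of stop_right_face, either way round below 0.06 rad) or (world y of card_boards below 0 m and x of board_a in the frame of stop_right_face between -0.053 and -0.04 m and y of board_a in the frame of stop_right_face between -0.15 and 0.15 m and angle between the y axis of each of board_a, board_b and the x axis of stop_right_face, either way round below 0.06 rad and x of board_b in the frame of stop_right_face between -0.053 and -0.04 m and y of board_b in the frame of stop_right_face between -0.15 and 0.15 m and x of supply in the frame of stop_left_face between -0.053 and -0.04 m and y of supply in the frame of stop_left_face between -0.15 and 0.15 m and angle between the y axis of supply and the x axis of stop_left_face, either way round below 0.06 rad)) and angle between each of board_a, board_b, supply's own z axis and vertical below 0.1 rad and height (world z) of each of board_a, board_b, supply below 0.01 m and linear speed of each of board_a, board_b, supply below 0.01 m/s); the robot touches nothing.
It fails at once if a back stop is pushed more than 3 mm from its setting (distance of any of stop_left_face, stop_right_face from where it was at the start of the episode above 0.003 m).
It fails at once if a module is lifted off the bench or tipped (height (world z) of any of board_a, board_b, supply above 0.02 m or angle between any of board_a, board_b, supply's own z axis and vertical above 0.35 rad).
It fails at once if a tin or the screwdriver is disturbed (moved more than 30 mm) (distance of any of tin_blue, tin_grey, screwdriver from where it was at the start of the episode above 0.03 m).
It also fails if it takes over 64 s, if anything falls off the work surface, if the arm or the gripper's body presses on something with over 40 N, if the wrist force passes 120 N, or if a joint passes its speed limit or range.

## Working session

There is one attempt and no reset: what is moved stays moved. The work goes in short steps, Python scripts to look and compute and a tool call to move; the robot and the scene stay as the last step left them, time stands still between calls to the robot, and variables do not carry over. Pictures are saved under pics/ and viewed, about 8 in all and at most 12, crops included, and the job is handed in when it is done.

Besides the shell and the picture viewer there is one more tool, called after "Request:" as name(argument=value, ...) on one line, values as JSON. apply_moves: Moves the arm, as the interface text tells. Its arguments: {"type":"object","properties":{"targets":{"type":"string"},"force":{"type":"number"}},"required":["targets"]}

```bash
mkdir -p pics
cat > h.py <<'E'
from bench import *
import numpy as np, cv2
from scipy.spatial.transform import Rotation as R
def cam(n):
    c=camera_model(n); return c
def pix2w(n,rc,z):
    c=camera_model(n)
    d=np.array([(rc[1]-c['cx'])/c['fx'],-(rc[0]-c['cy'])/c['fy'],-1.])
    A=c['attitude']; M=R.from_euler('xyz',A,degrees=True).as_matrix() if np.ndim(A)==1 and len(A)==3 else np.array(A)
    d=M@d; p=np.array(c['position'],float)
    return p+d*(z-p[2])/d[2]
def w2pix(n,P):
    c=camera_model(n);A=c['attitude'];M=R.from_euler('xyz',A,degrees=True).as_matrix()
    q=(np.atleast_2d(P)-np.array(c['position']))@M
    return np.c_[c['cy']+c['fy']*q[:,1]/q[:,2], c['cx']-c['fx']*q[:,0]/q[:,2]]
E
python3 - <<'E'
from h import *
print(sense())
for n in('top','scene'):
    im=snapshot(n); cv2.imwrite(f'pics/{n}0.png',cv2.resize(im[:,:,::-1],(800,600),interpolation=cv2.INTER_CUBIC)); np.save(n+'0.npy',im)
    print(n,camera_model(n))
zs=dict(board_a=0,supply=0,tin_blue=0,tin_grey=0,screwdriver=0,card_boards=75,card_supplies=75,stop_left_face=25,stop_right_face=25,rack_left=0,rack_right=0)
for q,z in zs.items():
    for r in place_of('top',q)[:3]: print(q,np.round(r['at'],1),round(r['confidence'],2),np.round(pix2w('top',r['at'],z),0))
E
```

```text
{'time': 0.0, 'joint_pos': array([ 7.05646677e+01,  7.51563851e+00,  8.53316189e+01, -5.16921721e-05,
        8.72615389e+01, -4.89311581e+00]), 'qd': array([ 0.14906099, -0.05928144,  0.02768034, -0.03125321,  0.02164539,
        0.06692559]), 'joint_efforts': array([-1.66842328e-03, -5.69434619e+01, -5.00535572e+01, -4.22481917e-04,
        1.58406392e-02, -3.33542073e-05]), 'tool_pos': array([150.44551334, 580.2454366 , 230.21648621]), 'tcp_rot': array([-1.79990771e+02,  1.08404202e-01,  7.54577948e+01]), 'ft_force': array([ 0.24895231,  0.30311583, -0.40978149]), 'wrist_torque': array([-0.027807  , -0.03924419, -0.04904037]), 'finger_gap': 85.1947189459275}
top {'fx': 382.92117067910846, 'fy': 382.92117067910846, 'cx': 253.04595452660845, 'cy': 195.2147304275275, 'position': array([426.89470101, -12.78957452, 997.93142647]), 'attitude': array([ 10.40772557,   1.72529756, -90.09766682])}
scene {'fx': 407.4660032217199, 'fy': 407.4660032217199, 'cx': 253.5234921140157, 'cy': 187.9713429545315, 'position': array([1209.51637085,  131.86640862,  731.55197013]), 'attitude': array([4.35596494e+01, 8.46198676e-02, 1.01221146e+02])}
board_a [181.1 271.6] 0.98 [648. -33.   0.]
board_a [219.6 272.6] 0.91 [545. -34.   0.]
supply [259.4 274.8] 0.58 [442. -39.   0.]
supply [223.3 334.4] 0.26 [ 535. -194.    0.]
tin_blue [132.5 306.4] 0.92 [ 783. -129.    0.]
tin_grey [128.1 256. ] 0.73 [797.   9.   0.]
screwdriver [136.1 211.7] 0.84 [776. 130.   0.]
screwdriver [137.3 307.6] 0.54 [ 769. -131.    0.]
card_boards [205.  387.1] 0.95 [ 570. -309.   75.]
card_supplies [201.3 137.8] 0.68 [583. 299.  75.]
stop_right_face [136.  210.3] 0.19 [767. 130.  25.]
rack_left [224.2 187. ] 0.78 [534. 191.   0.]
rack_right [227.9 335. ] 0.67 [ 523. -196.    0.]
```

View pics/top0.png

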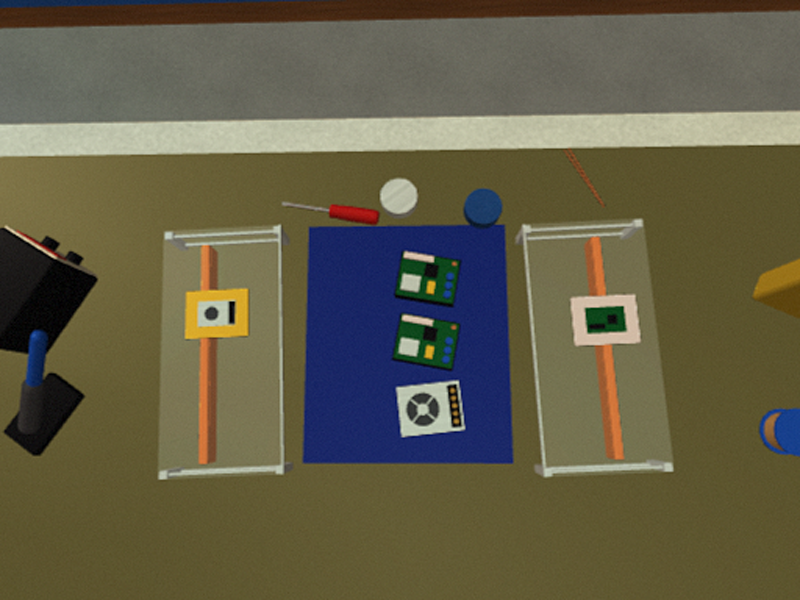

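View pics/scene0.png

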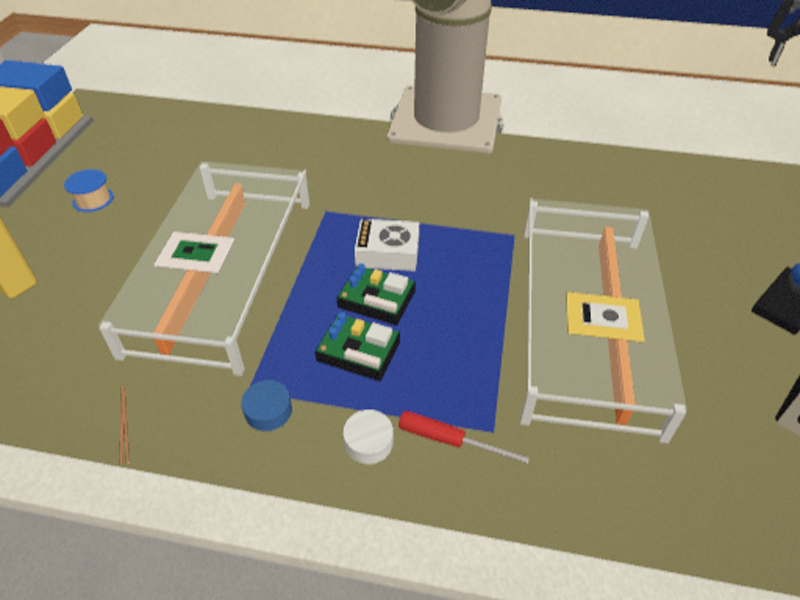

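The top view shows the white board card on the right (−y) rack at px ~(605,320) and the yellow card on the left at px ~(217,313). The two boards are at ~(428,278) and (427,342), and the supply is at ~(430,408). The scene view agrees, and the tins and screwdriver lie beyond the mat at high x. Next I'll measure the stop lines and module yaw.

```bash
cat > seg.py <<'E'
from h import *
def stops(im,show=True):
    hsv=cv2.cvtColor(im,cv2.COLOR_RGB2HSV); H,S,V=[hsv[...,i].astype(int) for i in range(3)]
    m=((H>=4)&(H<=14)&(S>130)&(V>120)).astype(np.uint8)
    out={}
    for nm,c0,c1,side in(('left',100,165,1),('right',355,430,-1)):
        r,c=np.nonzero(m[140:310,c0:c1]); r+=140;c+=c0
        P=[]
        for rr in range(r.min()+3,r.max()-2):
            cc=c[r==rr]
            if len(cc)<5: continue
            e=cc.max()+.5 if side>0 else cc.min()-.5
            P.append(pix2w('top',(rr,e),0)[:2])
        P=np.array(P)
        for _ in range(3):
            k=np.polyfit(P[:,0],P[:,1],1); res=P[:,1]-np.polyval(k,P[:,0]); P=P[abs(res)<max(2*res.std(),.8)]
        xs=[pix2w('top',(q,c[r==q].mean()),30)[0] for q in(r.min(),r.max())]
        out[nm]=(k,np.mean(xs)); print(nm,'y=%.4f x + %.1f'%tuple(k),'yaw deg %.2f'%np.degrees(np.arctan(k[0])),'ends x',np.round(xs),'xc',round(np.mean(xs)),'yc %.1f'%np.polyval(k,np.mean(xs)),'rms %.2f'%res.std(),len(P))
    return out
def modules(im):
    hsv=cv2.cvtColor(im,cv2.COLOR_RGB2HSV); H,S,V=[hsv[...,i].astype(int) for i in range(3)]
    roi=np.zeros(H.shape,np.uint8); roi[150:290,205:318]=1
    m=((~((H>105)&(H<130)&(S>150)&(V>60)))&(roi>0)).astype(np.uint8)
    m=cv2.morphologyEx(m,cv2.MORPH_OPEN,np.ones((3,3)))
    for ct in cv2.findContours(m,0,2)[0]:
        if cv2.contourArea(ct)<400: continue
        W=np.array([pix2w('top',(p[0][1],p[0][0]),25)[:2] for p in ct],np.float32)
        print('mod',[np.round(t,1) for t in cv2.minAreaRect(W)],'area',cv2.contourArea(ct))
if __name__=='__main__':
    im=np.load('top0.npy'); stops(im); modules(im)
E
python3 seg.py
```

```text
left y=0.0399 x + 308.2 yaw deg 2.29 ends x [710. 353.] xc 532 yc 329.4 rms 1.69 80
right y=0.0435 x + -336.7 yaw deg 2.49 ends x [719. 361.] xc 540 yc -313.2 rms 0.73 101
mod [array([438.7, -38. ]), array([ 81.9, 104.4]), np.float64(6.2)] area 1317.5
mod [array([545.7, -32.9]), array([99.2, 80.4]), np.float64(79.1)] area 1143.5
mod [array([651.3, -36.2]), array([99.1, 83.8]), np.float64(79.6)] area 1123.0
```

```bash
cat > plan.py <<'E'
from h import *
def plan(wps,start=None):
    """wps: list of (pos,rpy); prints relative rows chained from the measured pose"""
    s=sense(); p=np.array(s['tool_pos']); q=R.from_euler('xyz',s['tcp_rot'],degrees=True)
    print('t %.2f'%s['time'],np.round(p,1),np.round(s['tcp_rot'],1),'F',np.round(s['ft_force'],1),'gap',round(s['finger_gap'],1))
    for P,A in wps:
        P=np.array(P,float);q2=R.from_euler('xyz',A,degrees=True)
        print(np.round((q.inv()*q2).as_rotvec(),3),np.round(q.inv().apply(P-p)/10,2),'dist',round(np.linalg.norm(P-p)))
        p,q=P,q2
E
python3 -c "
from plan import *
plan([((320,405,220),(170,0,50)),((490,230,190),(155,0,25)),((655,62,140),(140,0,2.4)),((655,62,9),(140,0,2.4))])"
```

```text
t 0.65 [150.6 580.8 231.3] [-180.     0.    75.5] F [-1.3 -0.5 -0.7] gap 85.6
[-0.172 -0.039  0.443] [-12.76  20.81   1.13] dist 244
[-0.258 -0.132  0.417] [-2.48 23.38  7.17] dist 246
[-0.258 -0.213  0.334] [ 7.85 18.01 13.91] dist 241
[0. 0. 0.] [-0.   -8.42 10.04] dist 131
```

Request:
apply_moves(targets="-0.034 -0.008 0.089 -2.55 4.16 0.23 4; -0.069 -0.016 0.177 -5.1 8.32 0.45 4; -0.103 -0.023 0.266 -7.66 12.49 0.68 4; -0.138 -0.031 0.354 -10.2 16.65 0.9 4; -0.172 -0.039 0.443 -12.76 20.81 1.13 4")

```text
time: 1.15
tool_pos: [321.1, 403.6, 220.2]
tcp_rot: [169.9, -0.0, 49.8]
ft_force: [-0.3, -0.3, -0.2]
finger_gap: 39.7
```

Request:
apply_moves(targets="-0.052 -0.026 0.083 -0.5 4.68 1.43 4; -0.103 -0.053 0.167 -1 9.35 2.87 4; -0.155 -0.079 0.25 -1.49 14.03 4.3 4; -0.206 -0.106 0.334 -1.98 18.7 5.74 4; -0.258 -0.132 0.417 -2.48 23.38 7.17 4")

```text
time: 1.65
tool_pos: [491.3, 228.7, 190.3]
tcp_rot: [154.9, -0.1, 24.8]
ft_force: [0.0, 0.6, 0.9]
finger_gap: 39.9
```

Request:
apply_moves(targets="-0.052 -0.043 0.067 1.57 3.6 2.78 4; -0.103 -0.085 0.134 3.14 7.2 5.56 4; -0.155 -0.128 0.2 4.71 10.8 8.35 4; -0.206 -0.17 0.267 6.28 14.4 11.13 4; -0.258 -0.213 0.334 7.85 18.01 13.91 4")

```text
time: 2.15
tool_pos: [656.3, 60.8, 140.0]
tcp_rot: [139.9, -0.0, 2.2]
ft_force: [0.6, 0.8, 1.1]
finger_gap: 39.8
```

```bash
python3 -c "
from plan import *
plan([((655,62,60),(140,0,2.4)),((655,62,9),(140,0,2.4))])"
```

```text
t 2.15 [656.3  60.8 140. ] [139.9  -0.    2.2] F [0.6 0.8 1.1] gap 39.8
[ 0.002  0.001 -0.003] [-0.13 -5.26  6.04] dist 80
[0. 0. 0.] [-0.   -3.28  3.91] dist 51
```

Tracking is good. I'll descend to z≈9 behind board A and take a look.

Request:
apply_moves(targets="0 0 0 0 -2.6 3 4; 0 0 0 0 -5.3 6.1 4; 0 0 0 0 -7 8.2 4; 0 0 0 0 -8 9.4 4; 0 0 0 0 -8.4 10 4")

```text
time: 2.65
tool_pos: [654.1, 61.8, 7.9]
tcp_rot: [139.9, 0.2, 2.4]
ft_force: [-0.4, -0.4, -0.8]
finger_gap: 40.0
```

```bash
python3 -c "
from plan import *
im=snapshot('scene');cv2.imwrite('pics/s1.png',cv2.resize(im[150:300,160:360,::-1],(800,600),interpolation=cv2.INTER_CUBIC))
plan([((655,62,9),(140,0,2.4)),((655,-88,9),(140,0,2.4)),((655,-172,9),(140,0,2.4))])"
```

```text
t 2.70 [654.3  61.7   8.1] [1.399e+02 1.000e-01 2.400e+00] F [-1.2  0.5 -1.1] gap 40.1
[0.001 0.002 0.001] [ 0.07  0.04 -0.09] dist 1
[0. 0. 0.] [-0.63 11.48  9.63] dist 150
[0. 0. 0.] [-0.35  6.43  5.39] dist 84
```

View pics/s1.png

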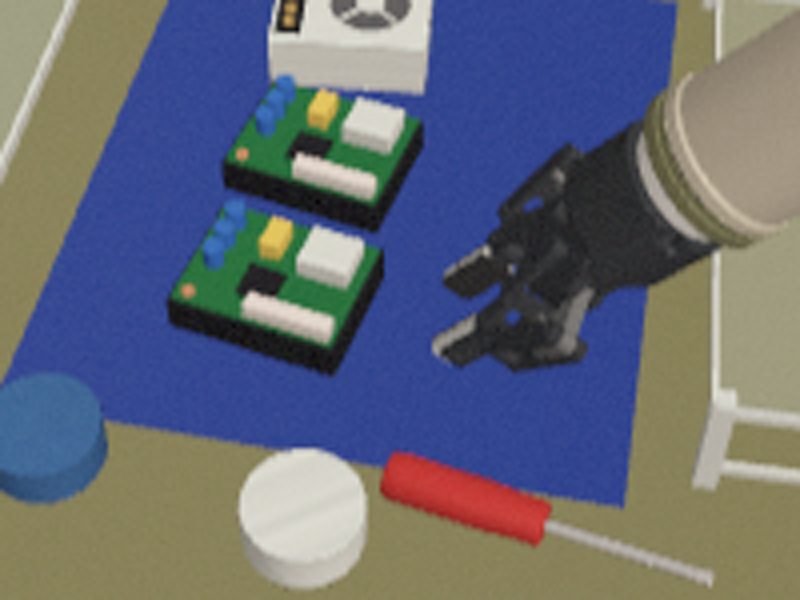

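The tilted fingers (px ~465,310) sit squarely behind board A (~275,290) with nothing in the way, so I'll push.

Request:
apply_moves(targets="0 0 0 -0.06 1.15 0.96 4; 0 0 0 -0.13 2.3 1.93 4; 0 0 0 -0.19 3.44 2.89 4; 0 0 0 -0.25 4.59 3.85 4; 0 0 0 -0.31 5.74 4.81 4")

```text
time: 3.2
tool_pos: [655.4, -14.4, 10.7]
tcp_rot: [140.0, -0.1, 2.4]
ft_force: [0.6, 2.6, 0.8]
finger_gap: 39.8
```

Request:
apply_moves(targets="0 0 0 -0.06 1.15 0.96 4; 0 0 0 -0.13 2.3 1.93 4; 0 0 0 -0.19 3.44 2.89 4; 0 0 0 -0.25 4.59 3.85 4; 0 0 0 -0.31 5.74 4.81 4")

```text
time: 3.7
tool_pos: [655.1, -89.1, 9.9]
tcp_rot: [140.0, 0.0, 2.4]
ft_force: [0.0, 3.3, 1.5]
finger_gap: 40.4
```

```bash
python3 -c "
from plan import *
im=snapshot('top');cv2.imwrite('pics/t1.png',cv2.resize(im[130:280,230:430,::-1],(800,600),interpolation=cv2.INTER_CUBIC)); np.save('top1.npy',im)
for r in place_of('top','board_a')[:3]: print(r['confidence'],pix2w('top',r['at'],0))
plan([((655,-88,9),(140,0,2.4)),((655,-178,9),(140,0,2.4))])"
```

```text
0.85 [540.61845092 -34.84735341   0.        ]
0.63 [ 664.24624669 -136.82870002    0.        ]
t 3.80 [654.4 -90.5   9.7] [1.399e+02 1.000e-01 2.300e+00] F [-0.5  0.7 -0.5] gap 39.9
[ 0.001  0.003 -0.001] [ 0.07 -0.23 -0.11] dist 3
[0. 0. 0.] [-0.38  6.89  5.78] dist 90
```

View pics/t1.png

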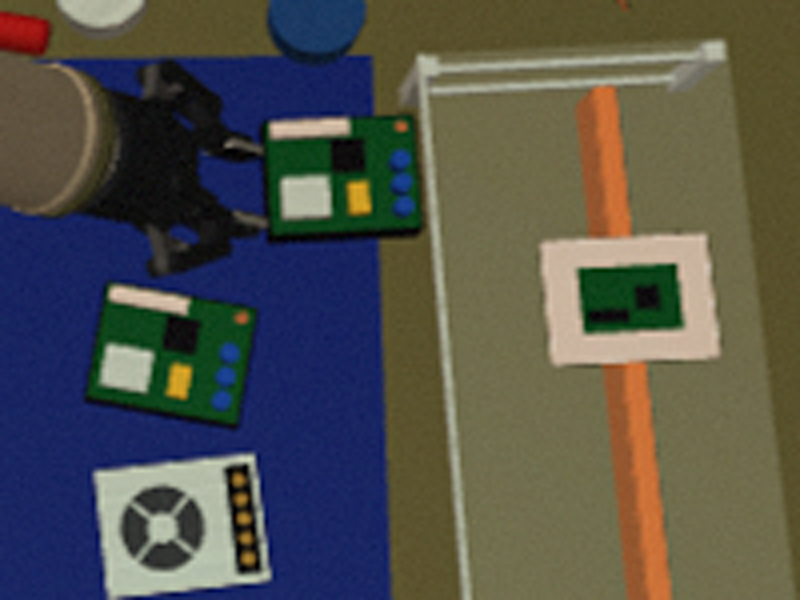

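Board A is now square to the fingers (px ~345,180) and heading for the mouth with post clearance. I'll push on and drift slightly towards −x.

Request:
apply_moves(targets="0 0 0 -0.22 1.3 1.1 4; 0 0 0 -0.44 2.6 2.2 4; 0 0 0 -0.66 3.9 3.3 4; 0 0 0 -0.88 5.2 4.4 4; 0 0 0 -1.1 6.2 5.2 4")

```text
time: 4.3
tool_pos: [646.9, -171.1, 9.7]
tcp_rot: [140.0, 0.0, 2.3]
ft_force: [0.2, 1.0, -1.2]
finger_gap: 39.9
```

```bash
python3 -c "
from plan import *
im=snapshot('top');cv2.imwrite('pics/t2.png',cv2.resize(im[130:230,310:430,::-1],(800,600),interpolation=cv2.INTER_CUBIC)); np.save('top2.npy',im)
plan([((647,-180,9),(140,0,2.4))])"
```

```text
t 4.35 [ 646.4 -172.8    9.9] [1.399e+02 1.000e-01 2.300e+00] F [ 0.7 -0.7  0.2] gap 39.8
[ 0.002  0.003 -0.001] [0.04 0.49 0.53] dist 7
```

View pics/t2.png

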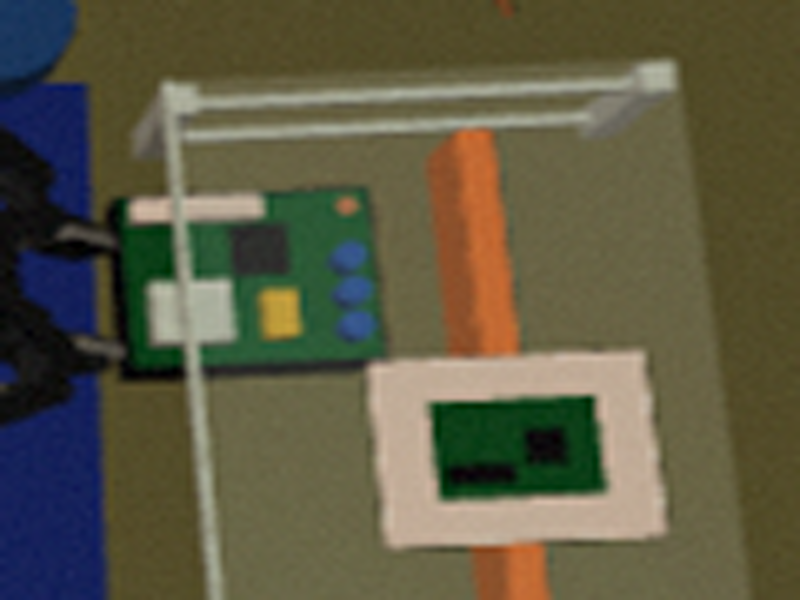

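```bash
python3 -c "
from plan import *
f=lambda c,r,z:pix2w('top',(130+r/6-.4,310+c*.15-.4),z)[:2].round(1)
print('front',f(378,280,24),'rear',f(118,280,24),'stop z0',f(440,280,0),'stop top45',f(466,280,45))"
```

```text
front [ 653.6 -277. ] rear [ 654.5 -176.6] stop z0 [ 659.  -307.9] stop top45 [ 648.5 -304.4]
```

Request:
apply_moves(targets="0 0 0 0 0.38 0.32 4; 0 0 0 0 0.84 0.71 4; 0 0 0 0 1.22 1.03 4; 0 0 0 0 1.53 1.29 4; 0 0 0 0 1.68 1.41 4")

```text
time: 4.85
tool_pos: [648.5, -191.2, 9.9]
tcp_rot: [140.0, 0.0, 2.4]
ft_force: [-0.2, 1.3, -0.7]
finger_gap: 40.3
```

```bash
cat > look.py <<'E'
import sys
from plan import *
n=sys.argv[1]; r0,r1,c0,c1=map(int,sys.argv[2:6])
im=snapshot('top');np.save(n+'.npy',im);cv2.imwrite(f'pics/{n}.png',cv2.resize(im[r0:r1,c0:c1,::-1],(800,600),interpolation=cv2.INTER_CUBIC))
plan([])
F=[]
for _ in range(3): snapshot('top');F.append(sense()['ft_force'])
print('Fmean',np.mean(F,0).round(2),np.std(F,0).round(2))
E
python3 look.py t3 145 205 310 390
```

```text
t 4.90 [ 648.4 -191.4    9.9] [140.    0.    2.4] F [0.7 0.4 0.3] gap 40.1
Fmean [-0.42  0.21 -0.29] [0.62 0.28 0.13]
```

View pics/t3.png

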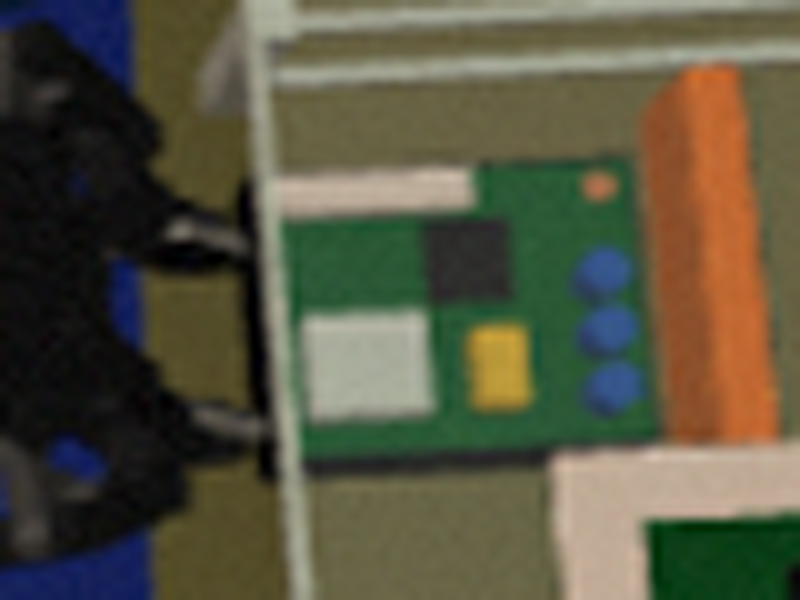

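Gap to the stop is about 8–10 mm (board front at col ~648, face at ~685). I'll advance 5 mm and then creep.

Request:
apply_moves(targets="0 0 0 0 0.1 0.08 4; 0 0 0 0 0.2 0.17 4; 0 0 0 0 0.28 0.24 4; 0 0 0 0 0.34 0.29 4; 0 0 0 0 0.38 0.32 4")

```text
time: 5.55
tool_pos: [648.7, -196.1, 10.1]
tcp_rot: [140.0, 0.0, 2.4]
ft_force: [0.2, 1.3, 0.6]
finger_gap: 39.9
```

Request:
apply_moves(targets="0 0 0 0 0.04 0.03 4; 0 0 0 0 0.08 0.06 4; 0 0 0 0 0.08 0.06 4; 0 0 0 0 0.08 0.06 4; 0 0 0 0 0.08 0.06 4")

```text
time: 6.05
tool_pos: [648.6, -197.1, 10.0]
tcp_rot: [140.0, 0.0, 2.4]
ft_force: [0.8, 1.1, 0.3]
finger_gap: 39.8
```

```bash
python3 look.py t4 145 205 310 390
```

```text
t 6.10 [ 648.6 -197.1   10. ] [140.    0.    2.4] F [0.6 1.4 1.5] gap 39.9
Fmean [0.57 1.43 0.25] [1.03 0.25 0.1 ]
```

Request:
apply_moves(targets="0 0 0 0 0.04 0.03 4; 0 0 0 0 0.08 0.06 4; 0 0 0 0 0.08 0.06 4; 0 0 0 0 0.08 0.06 4; 0 0 0 0 0.08 0.06 4")

```text
time: 6.75
tool_pos: [648.6, -198.1, 10.1]
tcp_rot: [140.0, 0.0, 2.4]
ft_force: [0.1, 1.6, 0.0]
finger_gap: 39.9
```

Request:
apply_moves(targets="0 0 0 0 0.04 0.03 4; 0 0 0 0 0.08 0.06 4; 0 0 0 0 0.08 0.06 4; 0 0 0 0 0.08 0.06 4; 0 0 0 0 0.08 0.06 4")

```text
time: 7.25
tool_pos: [648.6, -199.1, 10.1]
tcp_rot: [140.0, 0.0, 2.4]
ft_force: [-0.3, 1.0, 0.6]
finger_gap: 39.8
```

Request:
apply_moves(targets="0 0 0 0 0.04 0.03 4; 0 0 0 0 0.08 0.06 4; 0 0 0 0 0.08 0.06 4; 0 0 0 0 0.08 0.06 4; 0 0 0 0 0.08 0.06 4")

```text
time: 7.75
tool_pos: [648.7, -200.2, 10.1]
tcp_rot: [140.0, 0.0, 2.4]
ft_force: [-0.3, 0.6, -0.3]
finger_gap: 40.0
```

Request:
apply_moves(targets="0 0 0 0 0.04 0.03 4; 0 0 0 0 0.08 0.06 4; 0 0 0 0 0.08 0.06 4; 0 0 0 0 0.08 0.06 4; 0 0 0 0 0.08 0.06 4")

```text
time: 8.25
tool_pos: [648.7, -200.3, 10.1]
tcp_rot: [140.0, 0.0, 2.4]
ft_force: [-1.4, 6.4, 1.5]
finger_gap: 40.1
```

Contact felt: 6.4 N with the tool stalled. I'll retreat straight back and go behind board B without lifting.

```bash
python3 -c "
from plan import *
plan([((648,60,11),(140,0,2.4)),((551,60,10),(140,0,2.4))])"
```

```text
t 8.25 [ 648.7 -200.3   10.1] [140.    0.    2.4] F [-1.4  6.4  1.5] gap 40.1
[-0.  0.  0.] [  1.02 -19.87 -16.79] dist 260
[0. 0. 0.] [-9.69 -0.38 -0.18] dist 97
```

Request:
apply_moves(targets="0 0 0 0 -0.8 -0.65 4; 0 0 0 0.2 -4.2 -3.55 4; 0 0 0 0.4 -8 -6.75 4; 0 0 0 0.6 -11.8 -9.95 4; 0 0 0 0.8 -15.6 -13.15 4")

```text
time: 8.75
tool_pos: [648.0, 5.0, 10.9]
tcp_rot: [139.9, -0.0, 2.4]
ft_force: [0.3, 0.3, 0.6]
finger_gap: 39.8
```

Request:
apply_moves(targets="0 0 0 0.2 -3.5 -3 4; 0 0 0 0.2 -4.3 -3.65 4; 0 0 0 -4 -4.4 -3.7 4; 0 0 0 -8 -4.6 -3.8 4; 0 0 0 -9.5 -4.65 -3.82 4")

```text
time: 9.25
tool_pos: [546.8, 58.7, 8.6]
tcp_rot: [139.9, 0.3, 2.4]
ft_force: [0.2, -0.4, -0.3]
finger_gap: 40.1
```

```bash
python3 look.py t5 130 230 310 430; python3 -c "
from plan import *
plan([((551,60,10),(140,0,2.4)),((547,-90,10),(140,0,2.4)),((545,-180,10),(140,0,2.4))])"
```

```text
t 9.30 [546.1  58.7   8.7] [139.9   0.3   2.4] F [ 0.9  1.5 -1.8] gap 39.6
Fmean [ 0.44 -0.94 -0.26] [0.46 0.39 0.09]
t 9.45 [551.7  59.2  10.5] [ 1.4e+02 -1.0e-01  2.4e+00] F [ 0.1 -0.5 -0.3] gap 40.3
[ 0.001 -0.001 -0.   ] [-0.06 -0.1  -0.01] dist 1
[0. 0. 0.] [-1.03 11.47  9.62] dist 150
[0. 0. 0.] [-0.58  6.88  5.77] dist 90
```

View pics/t5.png

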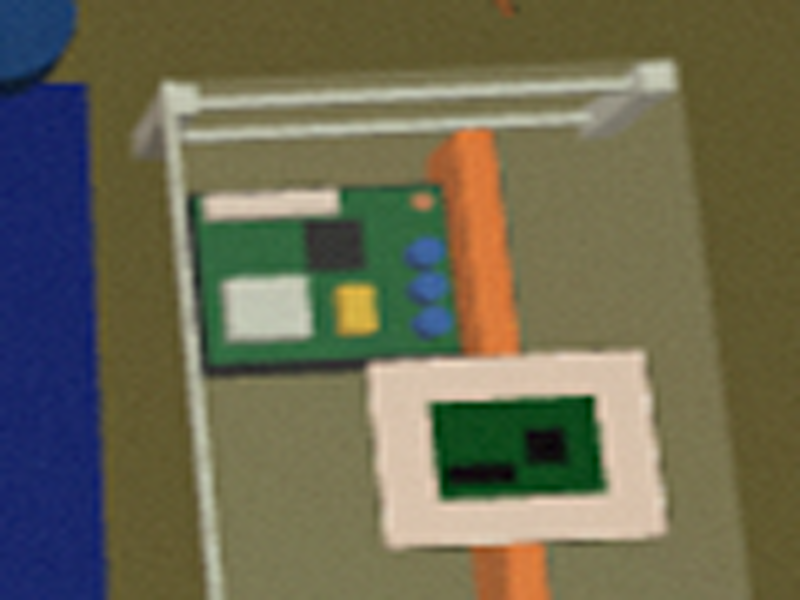

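Board A sits flush and the stop has not visibly moved. From A's contact I predict board B will contact at TCP y ≈ −204.7 for x≈548. Pushing B.

Request:
apply_moves(targets="0 0 0 -0.1 1.15 0.96 4; 0 0 0 -0.2 2.29 1.92 4; 0 0 0 -0.3 3.44 2.89 4; 0 0 0 -0.4 4.59 3.85 4; 0 0 0 -0.5 5.73 4.81 4")

```text
time: 9.95
tool_pos: [549.0, -17.4, 10.0]
tcp_rot: [140.0, 0.0, 2.3]
ft_force: [0.2, 0.9, 0.8]
finger_gap: 40.2
```

Request:
apply_moves(targets="0 0 0 -0.1 1.15 0.96 4; 0 0 0 -0.2 2.29 1.92 4; 0 0 0 -0.3 3.44 2.89 4; 0 0 0 -0.4 4.59 3.85 4; 0 0 0 -0.5 5.73 4.81 4")

```text
time: 10.45
tool_pos: [547.0, -91.9, 10.0]
tcp_rot: [140.0, 0.0, 2.4]
ft_force: [0.8, 2.5, 0.2]
finger_gap: 39.8
```

Request:
apply_moves(targets="0 0 0 -0.1 1.4 1.18 4; 0 0 0 -0.2 2.8 2.35 4; 0 0 0 -0.3 4.2 3.52 4; 0 0 0 -0.4 5.6 4.7 4; 0 0 0 -0.5 6.7 5.62 4")

```text
time: 10.95
tool_pos: [545.4, -179.8, 10.0]
tcp_rot: [140.0, 0.0, 2.4]
ft_force: [-1.1, 2.2, 0.4]
finger_gap: 40.0
```

```bash
python3 look.py t6 160 235 300 400; python3 -c "
from plan import *
plan([((545,-195,10),(140,0,2.4))])"
```

```text
t 11.00 [ 545.1 -181.3   10.2] [1.399e+02 1.000e-01 2.300e+00] F [-0.1 -1.5  1.1] gap 40.3
Fmean [-0.18  0.37  0.5 ] [0.4  0.47 0.51]
t 11.15 [ 545.4 -178.6   10. ] [140.    0.    2.3] F [0.1 1.  0.8] gap 40.2
[ 0.001  0.001 -0.001] [-0.11  1.26  1.05] dist 16
```

View pics/t6.png

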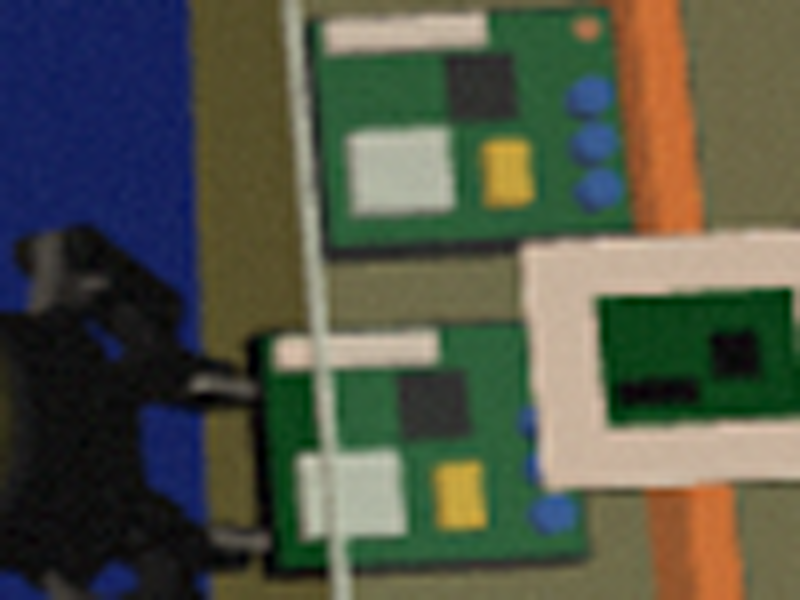

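Board B (px ~420,450) is square, about 22 mm clear of A, with roughly 25 mm to go.

Request:
apply_moves(targets="0 0 0 0 0.38 0.32 4; 0 0 0 0 0.77 0.64 4; 0 0 0 0 1.07 0.9 4; 0 0 0 0 1.3 1.09 4; 0 0 0 0 1.46 1.22 4")

```text
time: 11.65
tool_pos: [546.5, -197.3, 10.0]
tcp_rot: [140.0, 0.0, 2.4]
ft_force: [0.3, 1.2, -1.0]
finger_gap: 40.0
```

Request:
apply_moves(targets="0 0 0 0 0.06 0.05 4; 0 0 0 0 0.12 0.1 4; 0 0 0 0 0.18 0.15 4; 0 0 0 0 0.22 0.18 4; 0 0 0 0 0.22 0.18 4")

```text
time: 12.15
tool_pos: [546.6, -200.1, 10.1]
tcp_rot: [140.0, 0.0, 2.4]
ft_force: [-0.4, 0.5, -0.1]
finger_gap: 40.0
```

Request:
apply_moves(targets="0 0 0 0 0.06 0.05 4; 0 0 0 0 0.12 0.1 4; 0 0 0 0 0.16 0.13 4; 0 0 0 0 0.16 0.13 4; 0 0 0 0 0.16 0.13 4")

```text
time: 12.65
tool_pos: [546.8, -202.2, 10.3]
tcp_rot: [140.0, 0.0, 2.4]
ft_force: [-0.3, 1.8, 0.0]
finger_gap: 40.1
```

Request:
apply_moves(targets="0 0 0 0 0.04 0.03 4; 0 0 0 0 0.08 0.06 4; 0 0 0 0 0.08 0.06 4; 0 0 0 0 0.08 0.06 4; 0 0 0 0 0.08 0.06 4")

```text
time: 13.15
tool_pos: [546.8, -203.2, 10.3]
tcp_rot: [140.0, 0.0, 2.4]
ft_force: [0.1, 0.9, -0.9]
finger_gap: 40.1
```

Request:
apply_moves(targets="0 0 0 0 0.04 0.03 4; 0 0 0 0 0.08 0.06 4; 0 0 0 0 0.08 0.06 4; 0 0 0 0 0.08 0.06 4; 0 0 0 0 0.08 0.06 4")

```text
time: 13.65
tool_pos: [546.8, -204.1, 10.3]
tcp_rot: [140.0, 0.0, 2.4]
ft_force: [-0.6, 0.7, -0.7]
finger_gap: 40.1
```

Request:
apply_moves(targets="0 0 0 0 0.04 0.03 4; 0 0 0 0 0.08 0.06 4; 0 0 0 0 0.08 0.06 4; 0 0 0 0 0.08 0.06 4; 0 0 0 0 0.08 0.06 4")

```text
time: 14.15
tool_pos: [546.9, -204.6, 10.3]
tcp_rot: [140.0, 0.0, 2.4]
ft_force: [-1.8, 5.5, 1.4]
finger_gap: 39.7
```

B contacted at −204.6, as predicted, with 5.5 N. For the supply, a −y tilt would hit the right roof at the start, so I'll push upright first and tilt once clear.

```bash
python3 -c "
from plan import *
plan([((547,-100,12),(140,0,2.4)),((500,-115,110),(160,0,2.3)),((444,-132,90),(180,0,2.3)),((444,-132,9),(180,0,2.3))])"
```

```text
t 14.15 [ 546.9 -204.6   10.3] [140.    0.    2.4] F [-1.8  5.5  1.4] gap 39.7
[0. 0. 0.] [ 0.45 -7.89 -6.85] dist 105
[ 0.349 -0.001  0.002] [-4.76  7.3  -6.67] dist 110
[0.349 0.    0.   ] [-5.66  0.7   2.38] dist 62
[0. 0. 0.] [ 0.  -0.   8.1] dist 81
```

Request:
apply_moves(targets="0 0 0 0.05 -0.8 -0.65 4; 0 0 0 0.2 -3.3 -2.85 4; 0 0 0 0.4 -6.6 -5.7 4; 0 0 0 0.45 -7.89 -6.85 4; 0 0 0 0.45 -7.89 -6.85 4")

```text
time: 14.65
tool_pos: [547.8, -97.9, 12.3]
tcp_rot: [140.0, -0.0, 2.6]
ft_force: [-0.6, -0.2, 0.1]
finger_gap: 39.9
```

Request:
apply_moves(targets="0.07 0 0 0 3.15 -3.75 4; 0.15 0 0 0 6.3 -7.5 4; 0.25 0 0 -2.5 7 -7 4; 0.349 0 0 -4.76 7.3 -6.67 4; 0.349 0 0 -4.76 7.3 -6.67 4")

```text
time: 15.15
tool_pos: [498.9, -118.2, 111.9]
tcp_rot: [160.1, -0.1, 2.1]
ft_force: [0.1, -0.6, -0.2]
finger_gap: 40.1
```

Request:
apply_moves(targets="0.12 0 0 -2.5 0.3 1 4; 0.24 0 0 -5 0.6 2 4; 0.349 0 0 -5.66 0.7 2.38 4; 0.349 0 0 -5.66 0.7 2.38 4; 0.349 0 0 -5.66 0.7 2.38 4")

```text
time: 15.65
tool_pos: [443.8, -133.8, 89.9]
tcp_rot: [179.8, 0.1, 2.2]
ft_force: [-0.1, -0.2, 0.8]
finger_gap: 39.9
```

```bash
python3 look.py t7 100 310 100 380; python3 -c "
from plan import *
plan([((444,-132,9),(180,0,2.3)),((444,-20,9),(180,0,2.3))])
for r in place_of('top','supply')[:2]: print(r['confidence'],pix2w('top',r['at'],0).round(1))
from seg import *
stops(np.load('t7.npy')); modules(np.load('t7.npy'))"
```

```text
t 15.70 [ 444.1 -132.9   89.9] [1.798e+02 1.000e-01 2.300e+00] F [0.  0.9 0.5] gap 39.8
Fmean [-0.76  0.22 -0.61] [0.24 0.35 0.3 ]
t 15.85 [ 444.4 -131.6   90. ] [179.9   0.    2.5] F [-0.5  0.7 -1. ] gap 40.3
[0.002 0.001 0.004] [-0.04  0.02  8.1 ] dist 81
[0. 0. 0.] [  0.45 -11.19  -0.  ] dist 112
0.84 [445.2 -36.4   0. ]
0.69 [793.7  13.8   0. ]
left y=0.0445 x + 306.2 yaw deg 2.55 ends x [710. 353.] xc 532 yc 329.9 rms 0.92 94
right y=0.0475 x + -345.2 yaw deg 2.72 ends x [717. 506.] xc 611 yc -316.1 rms 0.97 38
mod [array([468.1, -63.6]), array([160.6, 196.2]), np.float64(88.2)] area 2558.0
```

View pics/t7.png

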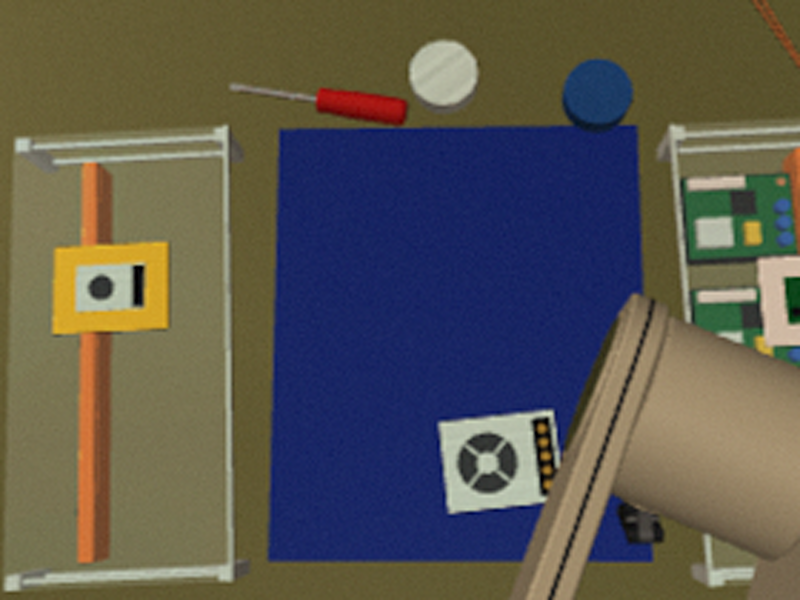

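The supply is at px ~(495,462), yaw ~6°. The gripper is behind it at ~(640,520), and the left rack is clear. Descending and pushing upright.

Request:
apply_moves(targets="0 0 0 0 0 4 4; 0 0 0 0 0 6.5 4; 0 0 0 0 0 7.8 4; 0 0 0 0 -0.7 8 4; 0 0 0 0 -1.5 8 4")

```text
time: 16.4
tool_pos: [443.8, -117.0, 10.6]
tcp_rot: [179.9, 0.0, 2.4]
ft_force: [0.6, -0.3, -0.1]
finger_gap: 40.0
```

Request:
apply_moves(targets="0 0 0 0 -1.2 0 4; 0 0 0 0 -2.4 0 4; 0 0 0 0 -3.6 0 4; 0 0 0 0 -4.8 0 4; 0 0 0 0 -6 0 4")

```text
time: 16.9
tool_pos: [441.5, -56.9, 10.7]
tcp_rot: [179.9, -0.1, 2.4]
ft_force: [-0.1, -1.6, 2.0]
finger_gap: 40.0
```

Request:
apply_moves(targets="0 0 0 0 -1.2 0 4; 0 0 0 0 -2.4 0 4; 0 0 0 0 -3.5 0 4; 0 0 0 0 -4.2 0 4; 0 0 0 0 -4.5 0 4")

```text
time: 17.4
tool_pos: [438.8, -11.9, 9.9]
tcp_rot: [180.0, 0.0, 2.4]
ft_force: [0.4, -2.5, 1.6]
finger_gap: 39.9
```

```bash
python3 -c "
from plan import *
snapshot('top')
for r in place_of('top','supply')[:1]: print(r['confidence'],pix2w('top',r['at'],0).round(1))
plan([((441,-60,12),(180,0,2.4)),((441,-60,12),(-140,0,2.4)),((441,-60,10),(-140,0,2.4)),((438,100,10),(-140,0,2.4)),((434,205,10),(-140,0,2.4))])"
```

```text
t 17.50 [438.7 -12.1   9.7] [1.8e+02 1.0e-01 2.4e+00] F [ 0.3  0.  -0.1] gap 39.7
[0.    0.001 0.   ] [ 0.03  4.8  -0.22] dist 48
[ 0.698 -0.    -0.   ] [0. 0. 0.] dist 0
[0. 0. 0.] [0.   0.13 0.15] dist 2
[0. 0. 0.] [  0.37 -12.26  10.28] dist 160
[0. 0. 0.] [ 0.04 -8.05  6.75] dist 105
```

Request:
apply_moves(targets="0.1 0 0 0 2 -0.5 4; 0.25 0 0 0 3.3 -0.8 4; 0.4 0 0 0 3.3 -0.8 4; 0.55 0 0 0 3.3 -0.8 4; 0.698 0 0 0 3.3 -0.8 4")

```text
time: 18.0
tool_pos: [441.6, -47.1, 19.1]
tcp_rot: [-139.8, -0.2, 2.3]
ft_force: [0.9, 0.4, -0.6]
finger_gap: 39.7
```

```bash
python3 -c "
from plan import *
plan([((439,-45,10),(-140,0,2.4)),((438,100,10),(-140,0,2.4)),((434,195,10),(-140,0,2.4))])"
```

```text
t 18.00 [441.6 -47.1  19.1] [-139.8   -0.2    2.3] F [ 0.9  0.4 -0.6] gap 39.7
[-0.004 -0.004  0.001] [-0.25  0.42  0.84] dist 10
[0. 0. 0.] [  0.51 -11.1    9.31] dist 145
[0. 0. 0.] [-0.   -7.28  6.11] dist 95
```

Request:
apply_moves(targets="0 0 0 0 0.55 0.65 4; 0 0 0 0 -0.83 1.81 4; 0 0 0 0 -2.21 2.96 4; 0 0 0 0 -3.59 4.12 4; 0 0 0 0 -4.97 5.28 4")

```text
time: 18.5
tool_pos: [437.4, 28.6, 10.3]
tcp_rot: [-140.2, -0.1, 2.5]
ft_force: [-0.0, -0.9, -0.9]
finger_gap: 39.6
```

Request:
apply_moves(targets="0 0 0 0 -1.38 1.16 4; 0 0 0 0 -2.76 2.31 4; 0 0 0 0 -4.14 3.47 4; 0 0 0 0 -5.52 4.63 4; 0 0 0 0 -6.9 5.79 4")

```text
time: 19.0
tool_pos: [433.3, 118.7, 10.3]
tcp_rot: [-140.2, -0.1, 2.5]
ft_force: [0.1, -1.2, -1.0]
finger_gap: 40.3
```

```bash
python3 look.py t8 155 275 100 260; python3 -c "
from plan import *
plan([((434,192,10),(-140,0,2.4))])"
```

```text
t 19.05 [432.4 120.9  10.3] [-1.401e+02 -1.000e-01  2.600e+00] F [-0.1  2.5 -0.1] gap 39.8
Fmean [-0.15  0.22 -0.83] [0.51 0.27 0.26]
t 19.20 [433.3 117.6  10.1] [-1.401e+02 -1.000e-01  2.600e+00] F [ 0.4  0.5 -0.5] gap 39.9
[0.002 0.001 0.003] [ 0.41 -5.69  4.78] dist 74
```

View pics/t8.png

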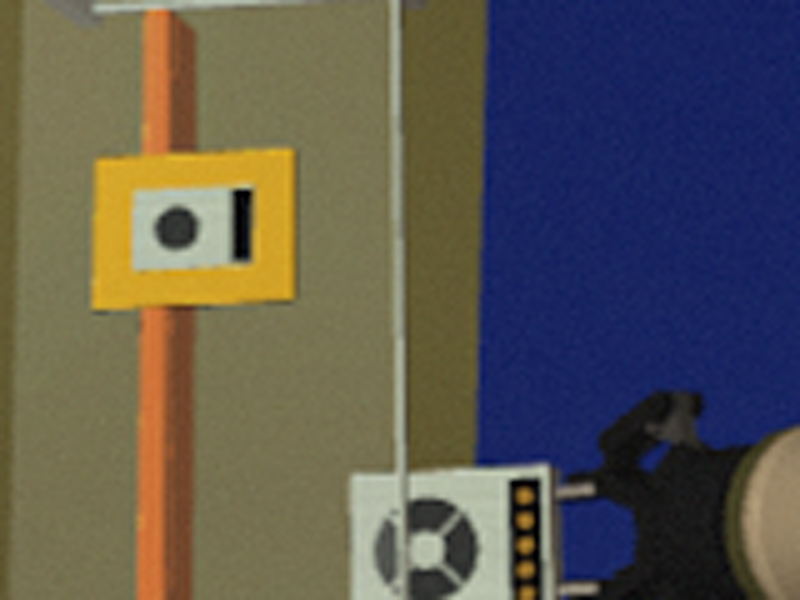

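The supply (px ~450,540) is square to the fingers and entering the left mouth on line. I'll compute the remaining gap.

```bash
python3 -c "
from plan import *
f=lambda c,r,z:pix2w('top',(155+r*.2-.4,100+c*.2-.4),z)[:2].round(1)
print('front',f(350,540,40),'rear',f(552,540,40),'stop z0',f(192,540,0),'stop45',f(165,540,45),'mouth',f(404,400,75))"
```

```text
front [434.5 223.2] rear [434.3 122.6] stop z0 [435.  315.5] stop45 [434.6 314.2] mouth [500.9 190.8]
```

Request:
apply_moves(targets="0 0 0 0 -1.38 1.16 4; 0 0 0 0 -2.76 2.31 4; 0 0 0 0 -4 3.35 4; 0 0 0 0 -4.9 4.11 4; 0 0 0 0 -5.52 4.63 4")

```text
time: 19.7
tool_pos: [431.1, 188.5, 9.8]
tcp_rot: [-140.1, -0.1, 2.4]
ft_force: [0.3, -2.5, 2.3]
finger_gap: 40.3
```

```bash
python3 look.py t9 215 290 110 210
```

```text
t 19.75 [430.7 189.3   9.7] [-140.    -0.     2.4] F [-0.1  0.4  0.3] gap 40.0
Fmean [ 0.33  0.26 -0.47] [0.13 0.28 0.71]
```

View pics/t9.png

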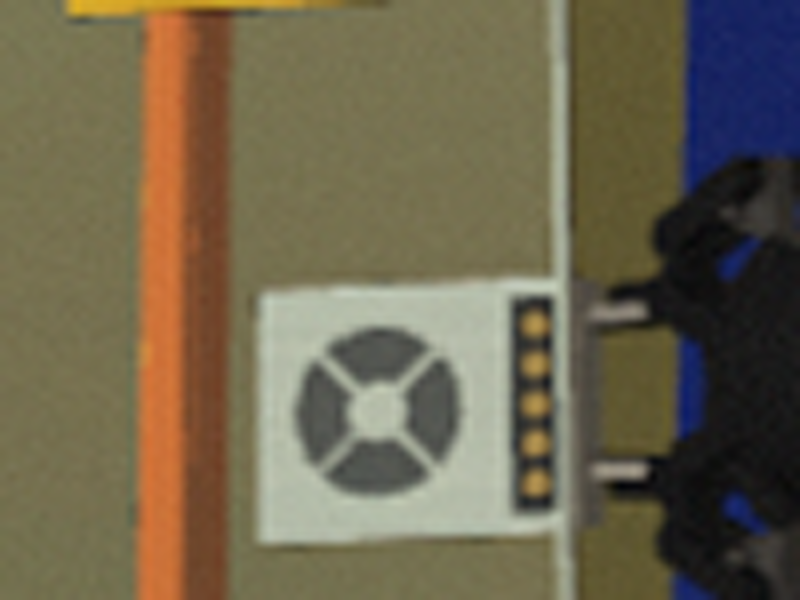

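The supply front is at col ~258 and the stop face at that height is ~188, so the gap is about 22 mm. I'll advance 15 mm and then creep.

Request:
apply_moves(targets="0 0 0 0 -0.35 0.29 4; 0 0 0 0 -0.7 0.58 4; 0 0 0 0 -0.95 0.79 4; 0 0 0 0 -1.1 0.92 4; 0 0 0 0 -1.2 1 4")

```text
time: 20.4
tool_pos: [429.9, 204.0, 9.3]
tcp_rot: [-140.1, 0.0, 2.4]
ft_force: [0.1, -1.9, -0.5]
finger_gap: 39.6
```

Request:
apply_moves(targets="0 0 0 0 -0.04 0.03 4; 0 0 0 0 -0.08 0.06 4; 0 0 0 0 -0.12 0.1 4; 0 0 0 0 -0.12 0.1 4; 0 0 0 0 -0.12 0.1 4")

```text
time: 20.9
tool_pos: [429.9, 205.4, 9.4]
tcp_rot: [-140.0, 0.0, 2.4]
ft_force: [0.4, -1.0, -0.8]
finger_gap: 39.9
```

Request:
apply_moves(targets="0 0 0 0 -0.04 0.03 4; 0 0 0 0 -0.08 0.06 4; 0 0 0 0 -0.12 0.1 4; 0 0 0 0 -0.12 0.1 4; 0 0 0 0 -0.12 0.1 4")

```text
time: 21.4
tool_pos: [429.9, 207.0, 9.5]
tcp_rot: [-140.0, 0.0, 2.4]
ft_force: [0.0, -1.1, -1.0]
finger_gap: 40.3
```

Request:
apply_moves(targets="0 0 0 0 -0.04 0.03 4; 0 0 0 0 -0.08 0.06 4; 0 0 0 0 -0.08 0.06 4; 0 0 0 0 -0.08 0.06 4; 0 0 0 0 -0.08 0.06 4")

```text
time: 21.9
tool_pos: [429.9, 208.0, 9.5]
tcp_rot: [-140.0, 0.0, 2.4]
ft_force: [0.4, -1.5, -0.5]
finger_gap: 40.4
```

Request:
apply_moves(targets="0 0 0 0 -0.04 0.03 4; 0 0 0 0 -0.08 0.06 4; 0 0 0 0 -0.08 0.06 4; 0 0 0 0 -0.08 0.06 4; 0 0 0 0 -0.08 0.06 4")

```text
time: 22.4
tool_pos: [429.8, 209.0, 9.6]
tcp_rot: [-140.0, 0.0, 2.4]
ft_force: [-0.4, -1.0, -0.6]
finger_gap: 40.2
```

Request:
apply_moves(targets="0 0 0 0 -0.04 0.03 4; 0 0 0 0 -0.08 0.06 4; 0 0 0 0 -0.08 0.06 4; 0 0 0 0 -0.08 0.06 4; 0 0 0 0 -0.08 0.06 4")

```text
time: 22.9
tool_pos: [430.1, 209.3, 9.5]
tcp_rot: [-140.1, -0.0, 2.4]
ft_force: [0.1, -7.6, -0.4]
finger_gap: 39.8
```

Contact at 7.6 N and stalled. I'll retreat and lift clear.

Request:
apply_moves(targets="0 0 0 0 0.8 -0.65 4; 0 0 0 0 3 -2.5 4; 0 0 0 0 6 -5 4; 0 0 0 0 9 -7.5 4; 0 0 0 0 12 -10.1 4")

```text
time: 23.4
tool_pos: [436.0, 51.7, 10.2]
tcp_rot: [-140.0, 0.0, 2.4]
ft_force: [0.9, 0.5, 0.6]
finger_gap: 40.1
```

Request:
apply_moves(targets="0 0 0 0 -2 -3 4; 0 0 0 0 -4.5 -6 4; 0 0 0 0 -7.5 -9 4; 0 0 0 0 -9.5 -11.5 4; 0 0 0 0 -9.5 -11.5 4")

```text
time: 23.9
tool_pos: [438.9, 50.8, 163.8]
tcp_rot: [-140.2, -0.4, 2.4]
ft_force: [1.6, -0.2, 0.3]
finger_gap: 40.0
```

```bash
python3 -c "
from plan import *
im=snapshot('top');np.save('tf.npy',im)
a=np.load('top0.npy')
cat=lambda r0,r1,c0,c1,k: cv2.resize(im[r0:r1,c0:c1,::-1],None,fx=k,fy=k,interpolation=cv2.INTER_CUBIC)
L=cat(150,290,100,200,4);Rr=cat(150,290,325,425,4)
cv2.imwrite('pics/tf.png',np.hstack([L,Rr]))
plan([])
for q in('tin_blue','tin_grey','screwdriver'):
  for r in place_of('top',q)[:1]: print(q,pix2w('top',r['at'],0).round())
from seg import *
stops(a);stops(im)
# stop shift vs start: phase correlation of visible ends
g=lambda x,s:cv2.cvtColor(x,cv2.COLOR_RGB2GRAY)[s].astype(np.float32)
for n,s in(('right low-x end',np.s_[235:295,370:405]),('left high-x end',np.s_[155:180,118:150])):
  print(n,cv2.phaseCorrelate(g(a,s),g(im,s)))
"
```

```text
t 23.95 [437.8  51.2 161.4] [-140.2   -0.3    2.4] F [-1.4 -0.2 -0. ] gap 39.8
tin_blue [ 775. -132.    0.]
tin_grey [796.  18.   0.]
screwdriver [770. 129.   0.]
left y=0.0399 x + 308.2 yaw deg 2.29 ends x [710. 353.] xc 532 yc 329.4 rms 1.69 80
right y=0.0435 x + -336.7 yaw deg 2.49 ends x [719. 361.] xc 540 yc -313.2 rms 0.73 101
left y=0.0371 x + 311.0 yaw deg 2.12 ends x [710. 353.] xc 532 yc 330.7 rms 1.28 95
right y=0.0946 x + -376.3 yaw deg 5.40 ends x [717. 621.] xc 669 yc -313.0 rms 1.68 26
right low-x end ((-11.623017573837295, -41.61765547219947), -0.0018583333050763166)
left high-x end ((0.0016182267194544409, 0.4802398828411345), 1.015659342110157)
```

View pics/tf.png

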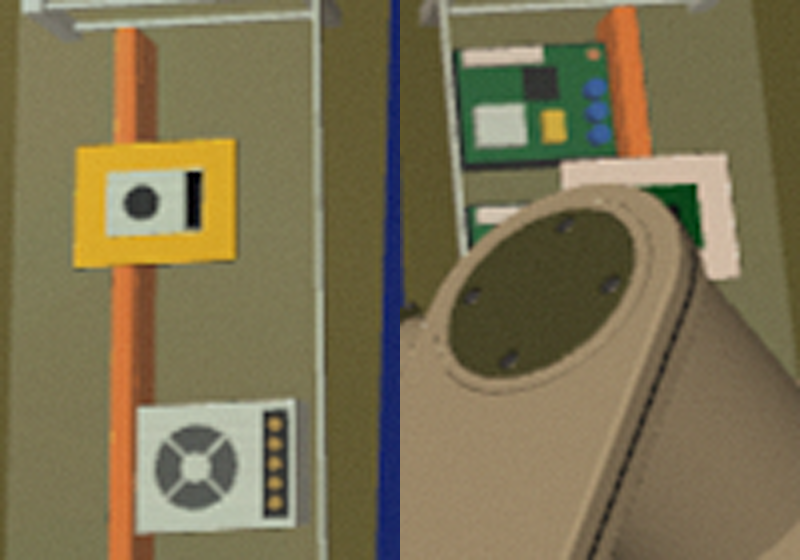

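The supply is flush and square on the left, with the stop unmoved. Board A is flush too, but the arm hides board B, so I'll swing it away and check B numerically.

Request:
apply_moves(targets="-0.14 0 0 0 -4 2 4; -0.28 0 0 0 -8 4 4; -0.42 0 0 0 -12 6 4; -0.56 0 0 0 -15 8 4; -0.698 0 0 0 -18 10 4")

```text
time: 24.6
tool_pos: [428.2, 242.3, 195.7]
tcp_rot: [-174.9, 0.5, 2.4]
ft_force: [1.0, -0.4, -0.6]
finger_gap: 39.9
```

```bash
python3 -c "
from plan import *
im=snapshot('top');a=np.load('top0.npy')
for i in range(2):
  for r in place_of('top','board_a')[:3]: print('board',round(r['confidence'],2),pix2w('top',r['at'],0).round(1))
plan([])
from seg import *
stops(im)
g=lambda x,s:cv2.cvtColor(x,cv2.COLOR_RGB2GRAY)[s].astype(np.float32)
s=np.s_[225:290,375:405]; print('right stop shift px',cv2.phaseCorrelate(g(a,s),g(im,s)))
# rear carrier edge of A and B: first dark-green/black col right of the bench tone at several rows
hsv=cv2.cvtColor(im,cv2.COLOR_RGB2HSV)
m=((hsv[...,0]>40)&(hsv[...,0]<95)&(hsv[...,1]>120)).astype(np.uint8); m[:, :325]=0; m[:,425:]=0
m=cv2.morphologyEx(m,cv2.MORPH_CLOSE,np.ones((5,5)))
for r in range(158,225,4):
  c=np.nonzero(m[r])[0]
  if len(c)>3: print(r,c.min(),c.max(),pix2w('top',(r,c.min()-.5),25)[:2].round(1))
"
```

```text
t 24.75 [425.3 247.2 194.8] [-174.7    0.7    3.2] F [-0.1 -0.5 -0.6] gap 40.1
left y=0.0528 x + 291.2 yaw deg 3.02 ends x [710. 524.] xc 617 yc 323.8 rms 0.00 30
right y=0.0195 x + -326.3 yaw deg 1.12 ends x [719. 361.] xc 540 yc -315.8 rms 1.34 92
right stop shift px ((-0.06903284576798718, -0.08883911883917506), 0.7388381949177495)
162 361 375 [ 691.6 -263.8]
166 365 375 [ 680.8 -273.6]
170 340 376 [ 670.7 -208.6]
174 341 376 [ 660.  -210.7]
178 341 376 [ 649.4 -210.3]
182 341 377 [ 638.8 -209.8]
186 341 377 [ 628.2 -209.4]
198 375 398 [ 596.2 -294.4]
202 375 398 [ 585.9 -293.8]
206 354 399 [ 575.9 -240.1]
210 344 399 [ 565.8 -214.3]
214 344 358 [ 555.5 -213.8]
218 344 362 [ 545.3 -213.4]
222 345 381 [ 535.1 -215.5]
```

```bash
python3 -c "
from bench import *
print(hand_in())"
```

```text
the job is handed in; nothing more can be done
None
```

Both circuit boards are in the right rack under the white card, and the power supply is in the left rack under the yellow card. Each was slid along the bench with tilted open fingers and crept against its stop. I handed the job in at about 24.8 s. The hand-in reports no verdict.

**Contact force:** each module stopped the tool against its back stop at low force, below the 12 N at which the stops yield.
- Board A: 6.4 N.
- Board B: 5.5 N.
- Supply: 7.6 N.

**Last checks:**
- **Right stop:** it had shifted about −0.07 px (under 0.3 mm), so it kept its setting.
- **Left stop:** it looked unmoved in the pictures, and the visible end had shifted by 0.48 px along the bar and about 0 px into the rack.
- **Boards:** the rear edges of A and B line up parallel to the stop, at about −210 and −214 mm in y. Board B was only checked by these numbers and the contact force, because the arm hid it in the last picture I viewed.
- **Supply:** it looked flush and square against the stop in the last picture.
- **Tins and screwdriver:** the network put them within about 10 mm of where it first found them, which is within its own scatter.

**Checks that failed or disagreed:**
- The automatic straight-line fit to the orange stops became unreliable once the modules or the arm covered parts of them. Its last angles were 3.0° for the left stop and 1.1° for the right. I relied on image correlation and contact force instead.
- Early on, that fit placed the left stop about 10 mm deeper than reading it by hand from the picture. The contact agreed with the hand reading.
- In the final check, the network did not find either board under the roof.

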